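# Lock a fresh filter cartridge into the bench fume extractor

### The job

Take the white filter cartridge with the orange grip and fit it in the round port on top of the fume extractor: let its two pins drop through the two gaps of the collar, then press it gently and twist it clockwise (seen from above) until it comes up tight against its end stop, and let go. Do not lean hard on it or wrench it against the stop, and leave the other things on the bench as they are.

Things in the scene. Friction and masses are not known exactly. Their poses are not given: they have to be found in the camera images.
- filter: Loose filter cartridge, 0.3-0.4 kg, standing upright on the bench. White drum 68 mm in diameter, 40 mm high (lowest 6 mm narrowed to 60 mm), with an orange grip bar on top; 72 mm high in all. Origin: centre of the underside; z up; x runs along the grip bar and through both pins. Half a turn about z makes no difference.
- grip (a point): Middle of the orange grip bar's top edge, 72 mm above the cartridge's underside, on its axis. The bar is 60 mm long (cartridge x), 14 mm wide (y) and stands 32 mm above the drum's flat top.
- pin (a point): End of one of the cartridge's two steel bayonet pins, which stick out sideways along its +x (this one) and -x, in line with the grip bar. Pins 7 mm in diameter, centred 11 mm above the underside, ends 42.5 mm from the axis.
- extractor: Fume extractor, fixed on the bench: white box with blue band, 240 mm (its x) by 220 mm (y), 90 mm high, with a round aluminium bayonet collar, 108 mm outside diameter and 34 mm high, on the middle of its top. Origin: centre of the underside, z up. Contact forces between cartridge and machine that add up to over 60 N (about 34 N of it is there when tight) are too much.
- mouth (a point): Centre of the collar's mouth, on the port's axis, 124 mm above the extractor's underside, level with the flat top of the lips; axes as the extractor's. The lips leave a 71 mm bore (89 mm behind them). Two opposite gaps, 20 degrees (13 mm) wide, let the pins through; anticlockwise of each gap the collar is solid.
- index (a point): End of a red index line on the housing's top, 81 mm from the port's axis along the extractor's +x (a second line is opposite). The collar's two gaps lie only roughly in line with them: it was clamped by hand, up to 18 degrees off either way, and does not turn. Look or feel for the gaps.
- seat: Round black rubber seat, 30 mm across, in the bottom of the port, on springs. Origin: centre of its top, at rest 17.3 mm below the mouth, where the cartridge's underside meets it. It gives from 4.4 N on, 1.8 N more per mm, 11 mm to a hard bottom; over 20 N (8.7 mm) is too hard. At 19.5 mm below the mouth (about 8.4 N) the pins can pass under the lips, 5 mm thick at the gap.
- tight (a point): Port axis, 23.3 mm below the mouth: where the underside is when tight. Clockwise of a gap the lips' undersides ramp down 3.8 mm between 10 and 46 degrees, then run level to a hard stop for the pin 60 degrees from the gap's middle. The lips, not the hand, then hold the seat's 15 N; friction keeps it there. Turning takes up to 0.5 N m.
- spool: Bystander: solder spool, 66 mm in diameter, 40 mm high, grey with black flanges, standing; origin under its centre.
- multimeter: Bystander: yellow handheld multimeter lying flat, 185 x 85 x 44 mm, long along its x; origin under its centre.
- circuit_board: Bystander: green circuit board on four brass feet, 120 x 90 mm, 47 mm high; origin under its centre.
Things that resemble listed ones, but are neither listed nor needed, are in the scene too. Leave any blue, pink or purple look-alike of the filter alone.

How it is judged:
On the way, in this order (a step that is already met when the one before it is completed fails the run):
1. the cartridge is lifted clear of the bench (height (world z) of filter above 0.05 m), for 0.1 s.
2. the cartridge is down in the collar, its pins through the gaps and its underside more than 16 mm below the mouth (z of filter in the frame of mouth below -0.016 m and horizontal distance between filter and mouth below 0.004 m), for 0.1 s.
At the end, for the whole second after the job is handed in: The cartridge is let go, at rest and upright (within 0.06 rad) in the port, within 4 mm of its axis, and held down by the ramps with its underside at least 22.2 mm below the mouth (the level part of the track holds it 23.3 mm below) (z of filter in the frame of mouth below -0.0222 m and horizontal distance between filter and mouth below 0.004 m and angle between filter's own z axis and vertical below 0.06 rad and linear speed of filter below 0.01 m/s and contact force between filter and the arm below 0.1 N and contact force between filter and the fingers below 0.1 N); the robot touches nothing.
It fails at once if the cartridge and the machine are forced: their contact forces add up to more than 60 N (contact force between filter and extractor above 60 N).
It fails at once if the sprung seat is pressed with more than 20 N (contact force between filter and seat above 20 N).
It fails at once if the robot pushes the machine itself with more than 15 N (contact force between the arm and extractor above 15 N).
It fails at once if the solder spool, multimeter or circuit board is shifted by more than 20 mm (distance of any of spool, multimeter, circuit_board from where it was at the start of the episode above 0.02 m).
It also fails if it takes over 67 s, if anything falls off the work surface, if the arm or the gripper's body presses on something with over 40 N, if the wrist force passes 120 N, or if a joint passes its speed limit or range.

### The arm

A 7-joint arm with a two-finger parallel gripper is mounted at the origin on the work surface. World frame = base frame: x ahead of the robot, y to its left, z up, the work surface at z = 0. Lengths are in m, angles in rad, forces in N, time in s.
With the tool pointing down it reaches from about 0.425 to 0.875 m from the base axis. Payload 4.7 kg.
Tool frame: the origin (TCP) lies between the finger pads; the fingertips stand 25 mm ahead of it and the grasp point (between the pads) lies 6 mm ahead of it; z points along the fingers, y is the direction in which the jaws open and shut (so a half turn about z gives the same grasp; the last joint's range is limited). The gripper opens to 87 mm and grips with 3 to 60 N. Pads are 19 mm wide; open, the fingers measure 117 mm over their backs; the gripper's body (75 mm by 190 mm) begins 51 mm behind the grasp point.
Start: joints at [-1.227, 0.321, -0.07, 1.45, 0.023, 1.371, -0.057], TCP at [0.211, 0.615, 0.248] pointing down, gripper open.
Joint ranges: [-2.86, 2.86], [-0.3, 2.09], [-1.38, 1.24], [0.06, 2.45], [-1.56, 4.7], [0.09, 2.05], [-2.69, 2.69]. Speed limits (rad/s): [2.57, 2.57, 3.14, 3.14, 3.14, 3.14, 3.14].

### API

Orientations are given as a rotation vector (axis times angle).
In Python, from bench import * gives the robot as it stands.
- The arm moves only by the tool send_rows, never from a script. Its arguments are lists of equal length, an entry for each row: "rotation": the turn, a rotation vector about the tool's x, y, z in degrees, a list of three; "slide": the shift along the tool's x, y, z in mm, a list of three; "fingers": the gripper command: -1 is fully open, 1 is shut, values between are in proportion. In form: {"rotation": [[wx, wy, wz], ...], "slide": [[tx, ty, tz], ...], "fingers": [fingers, ...]}. A call has 1 to 12 rows; each row is the pose to reach, as a shift and turn from the pose commanded when the call began, along the tool's axes at that moment; what a row does not reach only later rows make up. A row lasts 1/10 s, in which the tool goes at most 50 mm and 8.59 degrees, less where a joint would pass 70% of its speed; a pose out of reach is approached as far as the arm can. A call with a gripper value outside its range is refused whole. The fingers move at their own pace and stop on an object; "force" is the grip in N (left out, the last holds). Time passes only in rows, so rows that repeat a pose let the fingers close. It gives the time, the measured TCP pose, the force and the opening at its end, in the units of the state.
- get_state(): the state, without advancing time (a new reading comes with each control period).
- get_image(name): name is "side" or "top" or "wrist"; returns the picture (420x560x3 uint8, red, green, blue); there is no depth.
- camera_model(name): a dict with "intrinsics" (3x3 intrinsics, pixels), "rvec" (rotation vector, rad) and "tvec" (3), from world to camera coordinates, as OpenCV has them. Camera axes: x right, y down, z forward; pixel columns grow to the right and rows downward; lengths in m; the calibration is good to about 2 mm. A picture is of the moment at which its call begins: read the wrist's pose just before it. camera_model takes no time and is no camera call; for the wrist camera it gives the pose at the moment of the call.
- close_job(): hands the job in, once; it reports no verdict.
The state is a dict: "time": time; "joint_positions": joint angles; "qd": joint speeds; "joint_torque": joint torques, N m; "position": TCP position; "tool_rot": TCP orientation; "ft_force": force on the tool from outside, world axes, zero at the start; "torque": the same for the moment, N m; "grip_width": opening from 0.0 (shut) to 1.0 (fully open).
Only numpy, scipy, OpenCV 4.12 (cv2) and the standard library are available. Lean on these libraries where they do the work, as an engineer would, in place of code of your own. Each camera call takes 0.05 s, during which the arm holds its last target.

## Working session

There is one attempt and no reset: what is moved stays moved. The work goes in short steps, Python scripts to look and compute and a tool call to move; the robot and the scene stay as the last step left them, time stands still between calls to the robot, and variables do not carry over. Pictures are saved under pics/ and viewed, and the job is handed in when it is done.

Besides the shell and the picture viewer there is one more tool, called after ">>>" as name(argument=value, ...) on one line, values as JSON. send_rows: Moves the arm, as the interface text tells. Its arguments: {"type":"object","properties":{"rotation":{"type":"array"},"slide":{"type":"array"},"fingers":{"type":"array"},"force":{"type":"number"}},"required":["rotation","slide","fingers"]}

```bash
mkdir -p pics; ls; python3 - <<'E'
from bench import *
import cv2
s=get_state(); print({k:np.round(v,3).tolist() if 'np' in globals() else v for k,v in s.items()})
for n in ["top","side","wrist"]:
    cm=camera_model(n); print(n,cm)
    im=get_image(n); cv2.imwrite(f"pics/{n}0.png",im[:,:,::-1])
E
```

```text
pics
{'time': 0.0, 'joint_positions': array([-1.226879  ,  0.32185133, -0.07010379,  1.45168269,  0.02261631,
        1.37078615, -0.05692671]), 'qd': array([ 1.26906179e-03,  8.28231018e-04,  7.10813175e-05, -1.48277098e-03,
       -6.93222771e-04,  1.09997682e-03,  2.92862746e-04]), 'joint_torque': array([ 3.20015688e-04, -4.91300368e+01, -4.03867643e-01, -3.12523770e+01,
       -6.38387399e-02,  4.35626437e-02,  1.38022688e-04]), 'position': array([0.21039056, 0.61447313, 0.24643936]), 'tool_rot': array([-5.15656579e-01, -3.09876821e+00,  3.02892409e-03]), 'ft_force': array([ 0.47600623, -0.09165001, -0.67819306]), 'torque': array([-0.04156808,  0.0589059 , -0.00242112]), 'grip_width': 1.0029022398881153}
top {'intrinsics': array([[545.93757066,   0.        , 278.72538489],
       [  0.        , 545.93757066, 214.08812745],
       [  0.        ,   0.        ,   1.        ]]), 'rvec': array([ 2.19698793, -2.1740721 ,  0.06942577]), 'tvec': array([-0.01538462,  0.56934981,  1.50471552])}
side {'intrinsics': array([[478.75284579,   0.        , 278.45465201],
       [  0.        , 478.75284579, 213.7194423 ],
       [  0.        ,   0.        ,   1.        ]]), 'rvec': array([ 2.19213384, -0.92302995,  0.38118604]), 'tvec': array([-0.41262424,  0.35976718,  1.1358508 ])}
wrist {'intrinsics': array([[337.14643831,   0.        , 269.56858399],
       [  0.        , 337.14643831, 211.77778403],
       [  0.        ,   0.        ,   1.        ]]), 'rvec': array([-2.35977094, -1.68668096, -0.23774304]), 'tvec': array([-0.6491898 , -0.03322793,  0.39006617])}
```

View pics/top0.png

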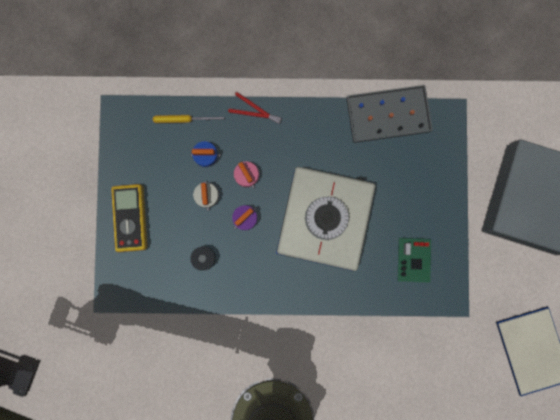

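View pics/side0.png

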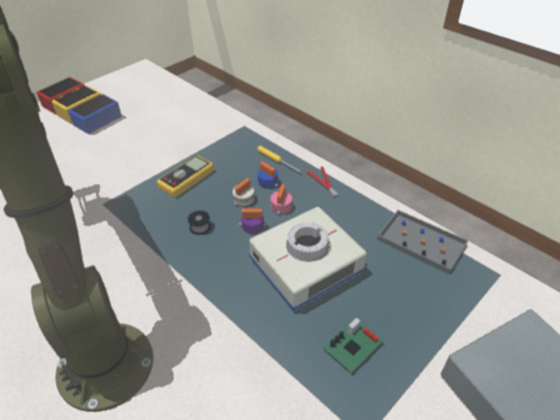

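View pics/wrist0.png

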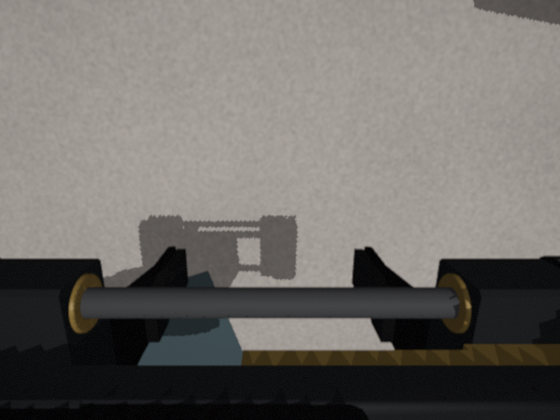

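The top view shows the white filter with orange bar at about (206,194) and the extractor collar at about (327,217). The spool is at (203,258), and the look-alikes are at (205,153), (246,173) and (245,217). I'll enlarge these.

```bash
cat > h.py <<'E'
import numpy as np, cv2
from scipy.spatial.transform import Rotation as R
def ray(cm,uv):
    K=cm["intrinsics"];Rm=R.from_rotvec(cm["rvec"]).as_matrix();t=np.array(cm["tvec"])
    c=-Rm.T@t; d=Rm.T@np.linalg.solve(K,[uv[0],uv[1],1]); return c,d
def atz(cm,uv,z):
    c,d=ray(cm,uv); return c+d*(z-c[2])/d[2]
def proj(cm,p):
    return cv2.projectPoints(np.float64(p).reshape(-1,1,3),cm["rvec"],cm["tvec"],cm["intrinsics"],None)[0].reshape(-1,2)
E
python3 - <<'E'
import cv2
a=cv2.imread("pics/top0.png")
f=a[165:225,165:265]; cv2.imwrite("pics/t_f.png",cv2.resize(f,None,fx=8,fy=8,interpolation=cv2.INTER_CUBIC))
f=a[160:275,270:385]; cv2.imwrite("pics/t_e.png",cv2.resize(f,(690,690)[:2],interpolation=cv2.INTER_CUBIC)[:600])
E
```

```text
(no output)
```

View pics/t_f.png

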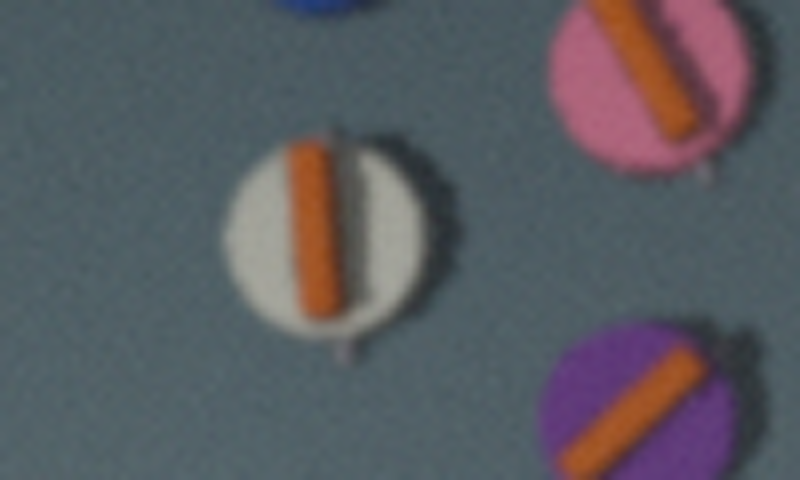

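View pics/t_e.png

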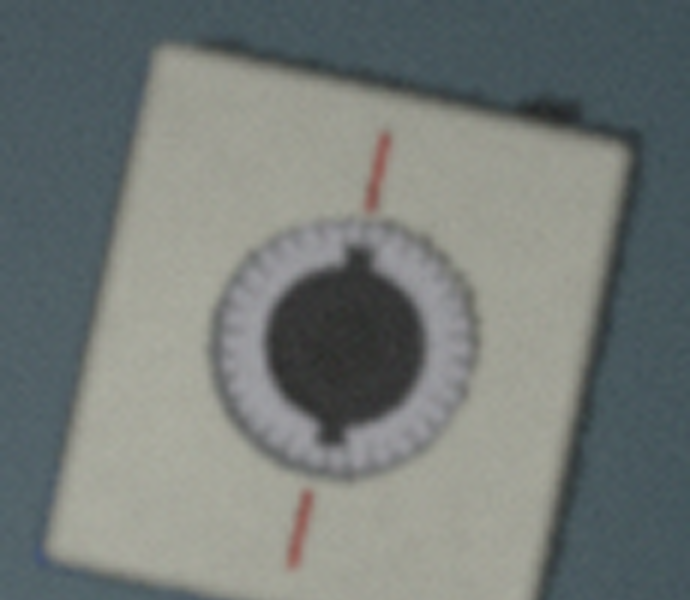

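Filter crop: bar ends (308,150) and (323,312), drum centre (326,238), lower pin (345,350). Extractor crop: collar centre about (345,348), gaps (358,256) and (332,434), red line ends (386,132) and (292,568).

```bash
python3 - <<'E'
from bench import *
from h import *
cm=camera_model("top")
F=lambda p:((p[0]+.5)/8-.5+165,(p[1]+.5)/8-.5+165)
G=lambda p:((p[0]+.5)/6-.5+270,(p[1]+.5)/6-.5+160)
def show(n,f,p,z):
    q=atz(cm,f(p),z); print(n,np.round(q*1000,1)); return q[:2]
a=show("bar a",F,(308,143),.072);b=show("bar b",F,(324,318),.072)
print("len",np.linalg.norm(a-b),"mid",(a+b)/2,"ang",np.degrees(np.arctan2(*(a-b)[::-1])))
show("drum",F,(326,238),.040)
l=show("L",F,(224,238),.040);r=show("R",F,(428,238),.040);print(np.linalg.norm(l-r))
show("pin",F,(345,357),.011)
c=show("collar",G,(345,348),.124)
l=show("L",G,(211,348),.117);r=show("R",G,(479,348),.117);print(np.linalg.norm(l-r))
l=show("bL",G,(266,345),.124);r=show("bR",G,(427,345),.124);print(np.linalg.norm(l-r))
a=show("gapA",G,(358,254),.121);b=show("gapB",G,(332,438),.121)
print("mid",(a+b)/2,"ang",np.degrees(np.arctan2(*(a-b)[::-1])))
a=show("i1",G,(386,132),.09);b=show("i2",G,(292,568),.09)
print("mid",(a+b)/2,np.linalg.norm(a-b),"ang",np.degrees(np.arctan2(*(a-b)[::-1])))
s=get_state();print(s["position"],R.from_rotvec(s["tool_rot"]).as_matrix().round(3), s["ft_force"],s["time"])
E
```

```text
bar a [649.6 196.   72. ]
bar b [590.3 189.4  72. ]
len 0.05969287412606163 mid [0.61996457 0.19271329] ang 6.329018174459145
drum [620.7 193.7  40. ]
L [620.3 229.   40. ]
R [621.  158.5  40. ]
0.07042859648836543
pin [581.7 190.3  11. ]
collar [ 554.6 -135.5  124. ]
L [554.5 -77.8 117. ]
R [ 555.7 -194.3  117. ]
0.11652655390623472
bL [ 555.6 -101.3  124. ]
bR [ 556.3 -171.   124. ]
0.06966247850136358
gapA [ 595.8 -141.2  121. ]
gapB [ 515.7 -130.3  121. ]
mid [ 0.55576894 -0.13574899] ang -7.752473125154185
i1 [ 653.3 -156.2   90. ]
i2 [ 459.2 -115.4   90. ]
mid [ 0.5562499 -0.135809 ] 0.1982285522553857 ang -11.853892061670283
[0.2104303  0.61460274 0.24673207] [[-0.946  0.324 -0.   ]
 [ 0.324  0.946 -0.001]
 [-0.    -0.001 -1.   ]] [-0.01421687  0.32803243  0.14671915] 0.15
```

```bash
cat >> h.py <<'E'
def go(s,p,yaw_y=None):
    """slide mm and rotation deg to reach pos p, tool pointing down with tool y at world angle yaw_y (deg)"""
    Rm=R.from_rotvec(s["tool_rot"]).as_matrix()
    sl=Rm.T@(np.array(p)-s["position"])*1000
    rot=np.zeros(3)
    if yaw_y is not None:
        a=np.radians(yaw_y); y=np.array([np.cos(a),np.sin(a),0]); z=np.array([0,0,-1.]); x=np.cross(y,z)
        rot=R.from_matrix(Rm.T@np.c_[x,y,z]).as_rotvec(degrees=True)
    return np.round(sl,1),np.round(rot,2)
E
python3 - <<'E'
from bench import *
from h import *
cm=camera_model("wrist");s=get_state()
c,d=ray(cm,(280,210));Rm=R.from_rotvec(s["tool_rot"]).as_matrix()
print("cam in tool",Rm.T@(c-s["position"]),Rm.T@d)
print(go(s,[.62,.193,.25],96.3))
E
```

```text
cam in tool [ 0.07695845  0.00024192 -0.13586019] [-0.27409655  0.03043997  0.9617326 ]
(array([-524. , -266.3,   -2.8]), array([-8.000e-02, -1.000e-02, -2.519e+01]))
```

>>> send_rows(rotation=[[0, 0, -1], [0, 0, -3], [0, 0, -5], [0, 0, -8], [0, 0, -11], [0, 0, -14], [0, 0, -17], [0, 0, -20], [0, 0, -22], [0, 0, -24], [0, 0, -25.2], [0, 0, -25.2]], slide=[[-15, -8, 0], [-50, -25, 0], [-95, -48, 0], [-143, -73, 0], [-191, -97, 0], [-240, -122, 0], [-288, -146, 0], [-336, -171, 0], [-384, -195, 0], [-432, -220, 0], [-475, -241, 0], [-505, -257, 0]], fingers=[0, 0, 0, 0, 0, 0, 0, 0, 0, 0, 0, 0], force=30)

```text
time: 1.35
position: [0.5987, 0.2145, 0.2474]
tool_rot: [0.174, -3.137, -0.0]
ft_force: [-0.3, 1.2, 0.0]
grip_width: 0.501
```

```bash
python3 - <<'E'
from bench import *
from h import *
s=get_state();print(s["time"],s["position"],go(s,[.62,.193,.25],96.3),s["grip_width"])
E
```

```text
1.35 [0.59866914 0.21452977 0.24743904] (array([-18.8, -23.8,  -2.6]), array([ 0.01, -0.  ,  0.05])) 0.5012800690732528
```

>>> send_rows(rotation=[[0, 0, 0], [0, 0, 0], [0, 0, 0]], slide=[[-10, -12, 0], [-18.8, -23.8, -2], [-18.8, -23.8, -2]], fingers=[0, 0, 0])

```text
time: 1.65
position: [0.6197, 0.1931, 0.2495]
tool_rot: [-0.169, 3.137, -0.001]
ft_force: [0.6, -0.3, 0.5]
grip_width: 0.497
```

```bash
python3 - <<'E'
from bench import *
from h import *
s=get_state();print(s["time"],s["position"])
cm=camera_model("wrist");im=get_image("wrist")
cv2.imwrite("pics/w1.png",im[:,:,::-1])
np.savez("w1.npz",**cm)
E
```

```text
1.65 [0.61973529 0.19312879 0.24947121]
```

View pics/w1.png

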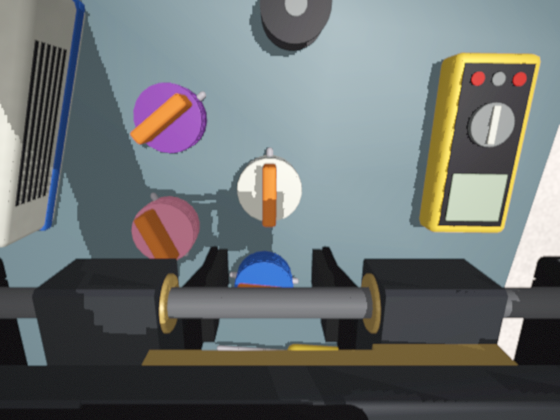

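```bash
python3 - <<'E'
import cv2
a=cv2.imread("pics/w1.png")[140:240,220:320]
cv2.imwrite("pics/w1c.png",cv2.resize(a,(600,600),interpolation=cv2.INTER_CUBIC))
E
```

```text
(no output)
```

View pics/w1c.png

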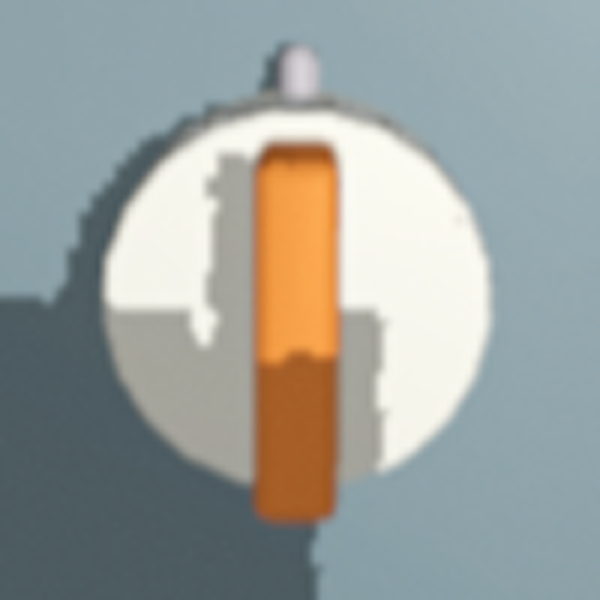

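In the crop the bar's top edge runs from (297,160) to (296,522). The drum spans columns 103–492 at row 290, and the pin tip is at (299,47).

```bash
python3 - <<'E'
from h import *
from bench import get_state
cm=dict(np.load("w1.npz"))
F=lambda p:((p[0]+.5)/6-.5+220,(p[1]+.5)/6-.5+140)
a=atz(cm,F((297,158)),.072);b=atz(cm,F((296,521)),.072)
print(a,b,(a+b)/2,np.linalg.norm(a-b),np.degrees(np.arctan2(*(b-a)[1::-1])))
l=atz(cm,F((103,290)),.04);r=atz(cm,F((492,290)),.04);print((l+r)/2,np.linalg.norm(l-r))
print(atz(cm,F((299,47)),.011))
print(go(get_state(),[.6205,.193,.069],96.3))
E
```

```text
[0.58972611 0.18954833 0.072     ] [0.64880869 0.19575067 0.072     ] [0.6192674 0.1926495 0.072    ] 0.05940724049455653 5.992818409439358
[0.6173591  0.19253026 0.04      ] 0.06776195684379886
[0.57853739 0.18855798 0.011     ]
(array([ -1.6,  -2.4, 180.4]), array([ 0.03, -0.03,  0.02]))
```

```bash
python3 - <<'E'
from h import *
from bench import get_state
s=get_state();print(s["position"],go(s,[.6195,.1927,.069],96.1))
E
```

```text
[0.61870633 0.19507472 0.24944622] (array([ -0.6,  -2.5, 180.4]), array([ 0.03, -0.03,  0.22]))
```

>>> send_rows(rotation=[[0, 0, 0], [0, 0, 0], [0, 0, 0], [0, 0, 0], [0, 0, 0], [0, 0, 0], [0, 0, 0], [0, 0, 0]], slide=[[0, 0, 10], [0, -1, 35], [0, -2, 65], [0, -2, 95], [0, -2, 120], [0, -2, 135], [0, -2, 135], [0, -2, 135]], fingers=[0, 0, 0, 0, 0, 0, 0, 0])

```text
time: 2.5
position: [0.6192, 0.1935, 0.1152]
tool_rot: [-0.175, 3.136, 0.001]
ft_force: [-0.4, -0.1, 0.3]
grip_width: 0.498
```

```bash
python3 - <<'E'
from h import *
from bench import get_state
s=get_state();print(s["position"],go(s,[.6195,.1927,.069],96.1))
E
```

```text
[0.61919022 0.19347447 0.11522692] (array([-0.2, -0.8, 46.2]), array([0.03, 0.04, 0.28]))
```

>>> send_rows(rotation=[[0, 0, 0], [0, 0, 0], [0, 0, 0], [0, 0, 0], [0, 0, 0], [0, 0, 0], [0, 0, 0], [0, 0, 0], [0, 0, 0], [0, 0, 0], [0, 0, 0]], slide=[[0, -0.5, 15], [0, -0.8, 32], [0, -0.8, 44], [0, -0.8, 46], [0, -0.8, 46], [0, -0.8, 46], [0, -0.8, 46], [0, -0.8, 46], [0, -0.8, 46], [0, -0.8, 46], [0, -0.8, 46]], fingers=[0, 0, 0, 0, 0, 0.3, 0.6, 1, 1, 1, 1], force=35)

```text
time: 3.6
position: [0.6193, 0.1921, 0.0688]
tool_rot: [-0.173, 3.136, 0.001]
ft_force: [-0.3, 1.2, 0.5]
grip_width: 0.158
```

```bash
python3 - <<'E'
from h import *
from bench import get_state
s=get_state();print(s["position"],s["ft_force"],s["grip_width"]*87)
E
```

```text
[0.61933768 0.19209718 0.0687716 ] [-0.31034863  1.1861288   0.5469511 ] 13.735909155334255
```

>>> send_rows(rotation=[[0, 0, 0], [0, 0, 0], [0, 0, 0], [0, 0, 0], [0, 0, 0], [0, 0, 0], [0, 0, 0], [0, 0, 0], [0, 0, 0]], slide=[[0, 0, -8], [0, 0, -25], [0, 0, -50], [0, 0, -80], [0, 0, -110], [0, 0, -140], [0, 0, -165], [0, 0, -180], [0, 0, -180]], fingers=[1, 1, 1, 1, 1, 1, 1, 1, 1])

```text
time: 4.5
position: [0.6205, 0.1918, 0.2519]
tool_rot: [-0.172, 3.132, 0.002]
ft_force: [0.9, -0.2, -3.5]
grip_width: 0.156
```

```bash
python3 - <<'E'
from h import *
from bench import *
s=get_state();print(s["position"],s["ft_force"],s["torque"],s["grip_width"]*87)
cm=camera_model("wrist");im=get_image("wrist")
cv2.imwrite("pics/w2.png",im[:,:,::-1]); np.savez("w2.npz",**cm)
s=get_state();print(s["position"],s["ft_force"],s["torque"])
print(go(s,[.5556,-.1356,.249],82.3))
E
```

```text
[0.62051659 0.19179717 0.25187012] [ 0.93338815 -0.2329676  -3.46433696] [ 0.03849079 -0.03936642  0.02123969] 13.570283068952584
[0.61960775 0.19160119 0.24957553] [-1.30376491  0.3732721  -3.81663156] [0.0147857  0.01032535 0.00603491]
(array([ 9.950e+01, -3.182e+02,  2.000e-01]), array([ 0.04,  0.1 , 13.99]))
```

View pics/w2.png

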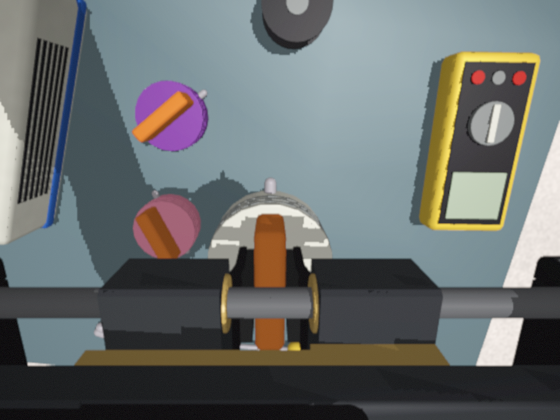

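```bash
python3 - <<'E'
from h import *
from bench import *
s=get_state();cm=camera_model("wrist");Rm=R.from_rotvec(s["tool_rot"]).as_matrix()
for r in (60,110,140): print(r,Rm.T@(atz(cm,(270,r),.124)-s["position"]))
x=lambda d:[.5556+d*np.cos(np.radians(-7.7)),-.1356+d*np.sin(np.radians(-7.7)),.249]
print(x(.1),go(s,x(.1),82.3))
E
```

```text
60 [0.11371458 0.00059175 0.12536764]
110 [0.07955958 0.0005968  0.12543024]
140 [0.05772781 0.00060003 0.12547025]
[np.float64(0.6546983199714836), np.float64(-0.1489986185418292), 0.249] (array([   2.5, -342.4,    0.4]), array([ 0.04,  0.1 , 13.99]))
```

>>> send_rows(rotation=[[0, 0, 0], [0, 0, 1], [0, 0, 2], [0, 0, 4], [0, 0, 6], [0, 0, 8], [0, 0, 10], [0, 0, 12], [0, 0, 13], [0, 0, 14], [0, 0, 14], [0, 0, 14]], slide=[[0, -10, 0], [0, -32, 0], [0, -65, 0], [0, -105, 0], [0, -145, 0], [0, -185, 0], [0, -225, 0], [0, -265, 0], [0, -300, 0], [0, -328, 0], [2, -342, 0], [2, -342, 0]], fingers=[1, 1, 1, 1, 1, 1, 1, 1, 1, 1, 1, 1])

```text
time: 5.75
position: [0.6531, -0.1532, 0.2476]
tool_rot: [-0.22, -3.132, 0.003]
ft_force: [-0.1, 0.5, -3.6]
grip_width: 0.159
```

>>> send_rows(rotation=[[0, 0, 0], [0, 0, 0], [0, 0, 0]], slide=[[0, 0, 0], [0, 0, 0], [0, 0, 0]], fingers=[1, 1, 1])

```text
time: 6.05
position: [0.6552, -0.146, 0.2485]
tool_rot: [-0.206, -3.135, -0.002]
ft_force: [-0.8, -0.2, -3.7]
grip_width: 0.157
```

```bash
python3 - <<'E'
from h import *
from bench import *
s=get_state();print(s["time"],s["position"],s["tool_rot"],s["ft_force"])
cm=camera_model("wrist");im=get_image("wrist")
cv2.imwrite("pics/w3.png",im[:,:,::-1]); np.savez("w3.npz",**cm)
cv2.imwrite("pics/w3c.png",cv2.resize(im[0:180,170:370,::-1],(640,576),interpolation=cv2.INTER_CUBIC))
s=get_state();print(s["position"],s["tool_rot"])
E
```

```text
6.05 [ 0.65517329 -0.14599454  0.2484844 ] [-2.05593412e-01 -3.13477611e+00 -1.87692528e-03] [-0.77815355 -0.22490644 -3.73495781]
[ 0.65515999 -0.14644525  0.24862536] [2.06241760e-01 3.13465751e+00 1.30773747e-03]
```

View pics/w3.png

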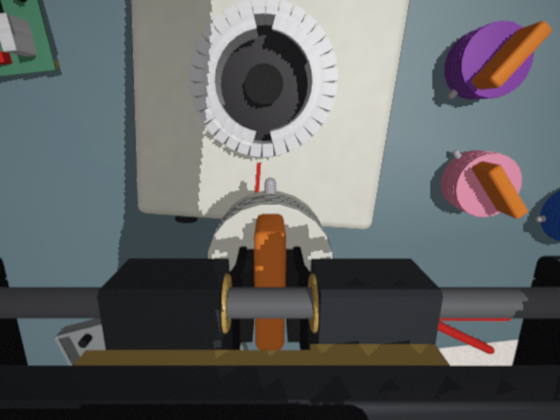

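View pics/w3c.png

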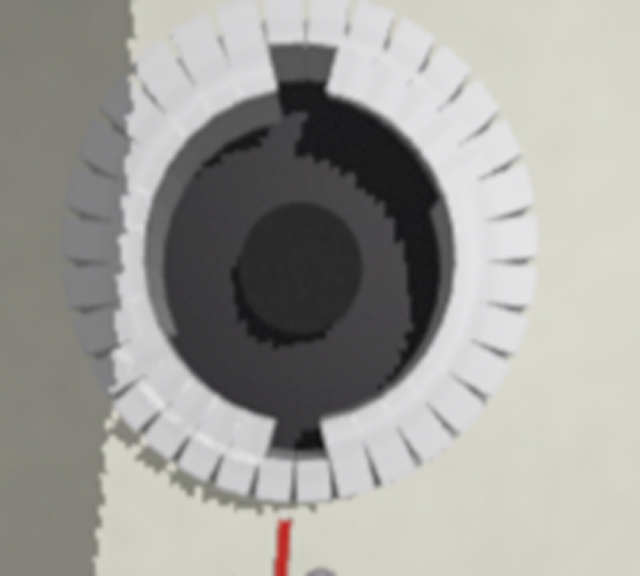

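In the crop, the upper gap's inner corners are at about (277,83) and (330,95), with its outer corners at (268,45) and (337,48). The lower gap's corners are (277,418), (320,420), (268,455) and (328,460). The bore spans columns 145–455.

```bash
cat > fit.py <<'E'
from h import *
from scipy.optimize import least_squares
cm=dict(np.load("w3.npz")); f=3.2
def px(P): return (np.array(P)+.5)/f-.5+[170,0]
z=.124
inner=px([(277,83),(330,95),(277,418),(320,420)]); outer=px([(268,45),(337,48),(268,455),(328,460)])
bore=px([(145,250),(455,262),(205,123),(405,132),(210,380),(390,385)])
I=np.array([atz(cm,p,z) for p in inner])[:,:2];O=np.array([atz(cm,p,z) for p in outer])[:,:2];B=np.array([atz(cm,p,z) for p in bore])[:,:2]
(c,r)=cv2.minEnclosingCircle(np.float32(np.r_[I,B])*1000);print("mec",c,r)
def fn(q,P): return np.hypot(P[:,0]-q[0],P[:,1]-q[1])-q[2]
q=least_squares(fn,[.555,-.135,.035],args=(np.r_[I,B],)).x;print("circle",q, fn(q,np.r_[I,B]).round(4))
print("outer r",fn([q[0],q[1],0],O))
a=lambda v:np.degrees(np.arctan2(v[:,1],v[:,0]))
print("corner angs I",a(I-q[:2]),"O",a(O-q[:2]))
for P in (I,O):
    u=P[:2].mean(0)-P[2:].mean(0); ang=np.degrees(np.arctan2(u[1],u[0])); print("gap axis",ang,ang+180)
E
python3 fit.py
```

```text
mec (555.394775390625, -137.1548614501953) 35.83125686645508
circle [ 0.55557117 -0.13693813  0.03486515] [ 0.0011 -0.0009  0.0005  0.0008  0.0002  0.0001 -0.0002 -0.0001 -0.0011
 -0.0005]
outer r [0.0435203  0.0431837  0.04416973 0.04506853]
corner angs I [-179.69929344  161.30556338  -16.74848109   -0.39286465] O [-178.59534156  161.71689306  -17.82454273    0.546411  ]
gap axis 171.27266892085447 351.27266892085447
gap axis 171.52569597733054 351.52569597733054
```

```bash
python3 - <<'E'
from h import *
from bench import *
s=get_state()
print(go(s,[.5555,-.1366,.215],81.6))
E
```

```text
(array([100.1,  -3.3,  33.6]), array([0.05, 0.01, 0.87]))
```

>>> send_rows(rotation=[[0, 0, 0], [0, 0, 0.4], [0, 0, 0.8], [0, 0, 0.8], [0, 0, 0.8], [0, 0, 0.8], [0, 0, 0.8], [0, 0, 0.8], [0, 0, 0.8], [0, 0, 0.8]], slide=[[10, 0, 0], [30, -1, 0], [55, -2, 0], [80, -3, 0], [95, -3, 5], [100, -3, 15], [100, -3, 27], [100, -3, 33], [100, -3, 33], [100, -3, 33]], fingers=[1, 1, 1, 1, 1, 1, 1, 1, 1, 1])

```text
time: 7.1
position: [0.5558, -0.1381, 0.2152]
tool_rot: [-0.232, -3.132, 0.001]
ft_force: [-0.6, -0.2, -3.2]
grip_width: 0.157
```

```bash
python3 - <<'E'
from h import *
from bench import *
s=get_state();print(s["time"],s["position"],s["ft_force"],s["torque"])
for n in("side","top"):
    im=get_image(n); cv2.imwrite(f"pics/{n}4.png",im[:,:,::-1])
    c=im[160:280,250:370] if n=="side" else im[155:275,270:390]
    cv2.imwrite(f"pics/{n}4c.png",cv2.resize(c[:,:,::-1],(600,600),interpolation=cv2.INTER_CUBIC))
s=get_state();print(s["position"],go(s,[.5555,-.1366,.215],81.6))
E
```

```text
7.1 [ 0.55581131 -0.13810278  0.21515069] [-0.59882334 -0.24784554 -3.15968241] [ 0.05555259  0.01716155 -0.0209054 ]
[ 0.55597268 -0.13823487  0.2157647 ] (array([0.7, 1.5, 0.8]), array([-0.02,  0.03, -0.1 ]))
```

View pics/side4c.png

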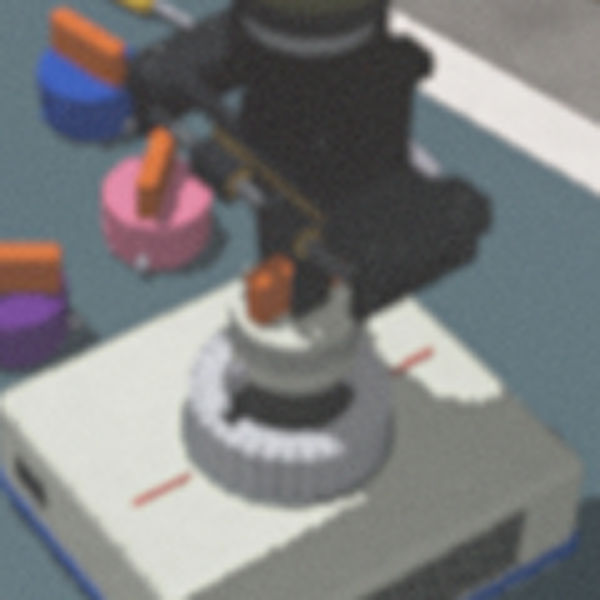

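The side view shows the cartridge just above the collar and centred on it (crop column about 292 against 290). Next I'll lower it into the mouth, stopping before the pins reach lip level.

>>> send_rows(rotation=[[0, 0, 0], [0, 0, 0], [0, 0, 0], [0, 0, 0], [0, 0, 0], [0, 0, 0], [0, 0, 0], [0, 0, 0]], slide=[[0.5, 1.3, 0], [0.5, 1.3, 2], [0.5, 1.3, 8], [0.5, 1.3, 15], [0.5, 1.3, 22], [0.5, 1.3, 28], [0.5, 1.3, 28], [0.5, 1.3, 28]], fingers=[1, 1, 1, 1, 1, 1, 1, 1])

```text
time: 8.0
position: [0.555, -0.1367, 0.1874]
tool_rot: [-0.233, -3.133, 0.0]
ft_force: [0.9, -0.6, -3.4]
grip_width: 0.157
```

```bash
python3 - <<'E'
from h import *
from bench import *
s=get_state();print(s["time"],s["position"],s["ft_force"],s["torque"],go(s,[.5555,-.1366,.187],81.6))
im=get_image("side"); cv2.imwrite("pics/side5c.png",cv2.resize(im[190:280,270:360,::-1],(600,600),interpolation=cv2.INTER_CUBIC))
im=get_image("wrist"); cv2.imwrite("pics/w5.png",im[:,:,::-1])
E
```

```text
8.0 [ 0.55497294 -0.13669356  0.18735608] [ 0.89051862 -0.57018004 -3.42003261] [-0.02925698  0.01138684 -0.05112436] (array([-0.5,  0.2,  0.4]), array([-0.  , -0.02, -0.1 ]))
```

View pics/side5c.png

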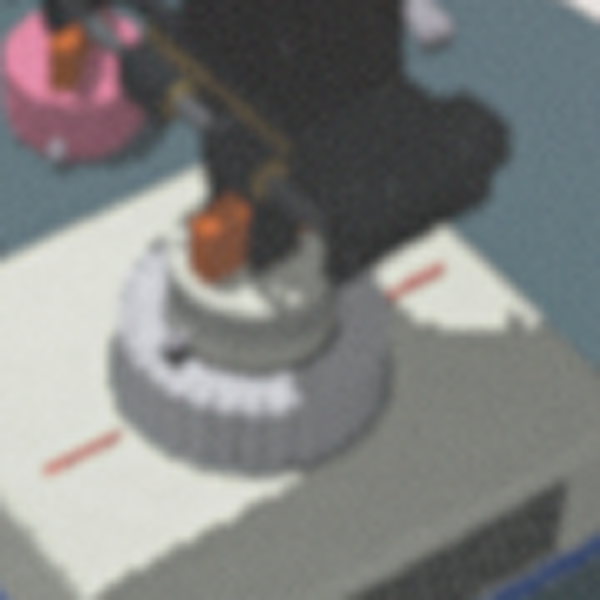

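View pics/w5.png

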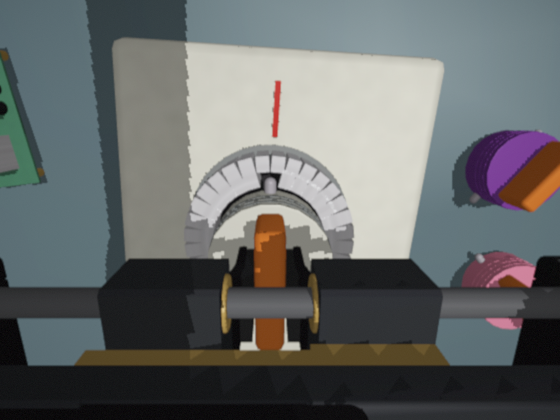

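```bash
python3 - <<'E'
import cv2
a=cv2.imread("pics/w5.png")[140:230,220:320]
cv2.imwrite("pics/w5c.png",cv2.resize(a,None,fx=6,fy=6,interpolation=cv2.INTER_CUBIC))
E
```

```text
(no output)
```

View pics/w5c.png

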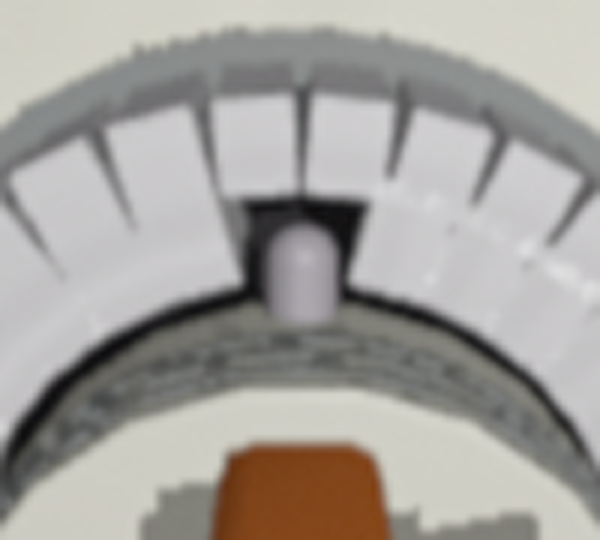

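The pin (crop columns 265–340) sits centred in the dark gap (245–350). I'll lower it through the gap in steps, watching the force.

>>> send_rows(rotation=[[0, 0, 0], [0, 0, 0], [0, 0, 0], [0, 0, 0], [0, 0, 0], [0, 0, 0]], slide=[[-0.3, 0, 2], [-0.4, 0, 4], [-0.4, 0, 6], [-0.4, 0, 8], [-0.4, 0, 9], [-0.4, 0, 9]], fingers=[1, 1, 1, 1, 1, 1])

```text
time: 8.7
position: [0.5553, -0.1367, 0.1783]
tool_rot: [-0.233, -3.133, -0.0]
ft_force: [-0.3, -0.0, -3.4]
grip_width: 0.16
```

>>> send_rows(rotation=[[0, 0, 0], [0, 0, 0], [0, 0, 0], [0, 0, 0]], slide=[[0, 0, 1], [0, 0, 2], [0, 0, 2], [0, 0, 2]], fingers=[1, 1, 1, 1])

```text
time: 9.1
position: [0.5555, -0.1367, 0.1766]
tool_rot: [0.233, 3.133, 0.0]
ft_force: [-0.4, -0.6, -3.7]
grip_width: 0.156
```

>>> send_rows(rotation=[[0, 0, 0], [0, 0, 0], [0, 0, 0]], slide=[[0, 0, 1], [0, 0, 1.5], [0, 0, 1.5]], fingers=[1, 1, 1])

```text
time: 9.4
position: [0.5556, -0.1368, 0.1754]
tool_rot: [0.233, 3.132, 0.0]
ft_force: [-0.8, 0.2, -1.2]
grip_width: 0.159
```

>>> send_rows(rotation=[[0, 0, 0], [0, 0, 0], [0, 0, 0]], slide=[[0, 0, 1], [0, 0, 1], [0, 0, 1]], fingers=[1, 1, 1])

```text
time: 9.7
position: [0.5556, -0.1368, 0.1746]
tool_rot: [0.233, 3.132, 0.0]
ft_force: [-1.6, 0.8, 2.0]
grip_width: 0.16
```

Contact with the seat starts at TCP z ≈ 0.1754, as expected. The underside should be about 18 mm below the mouth now. I'll press to about 20.3 mm, with a firmer grip.

>>> send_rows(rotation=[[0, 0, 0], [0, 0, 0], [0, 0, 0], [0, 0, 0]], slide=[[0, 0, 1], [0, 0, 2], [0, 0, 2.4], [0, 0, 2.4]], fingers=[1, 1, 1, 1], force=50)

```text
time: 10.1
position: [0.5557, -0.1368, 0.1724]
tool_rot: [0.233, 3.132, 0.0]
ft_force: [-3.1, 1.6, 7.3]
grip_width: 0.154
```

```bash
python3 - <<'E'
from h import *
from bench import *
s=get_state();print(s["time"],s["position"],s["ft_force"],s["torque"],s["joint_positions"],go(s,[.5555,-.1366,.1725],81.6))
E
```

```text
10.1 [ 0.55567117 -0.13678753  0.17235734] [-3.05795308  1.63921792  7.34187733] [0.16396866 0.73401446 0.08445304] [-0.18674871  0.21274434  0.43449796  1.7617007  -0.096375    1.18734918
  1.69770744] (array([ 0.2,  0.2, -0.1]), array([ 0.02,  0.04, -0.1 ]))
```

>>> send_rows(rotation=[[0, 0, 0], [0, 0, 3], [0, 0, 6], [0, 0, 9], [0, 0, 12], [0, 0, 12]], slide=[[0.4, 0.3, 0], [0.4, 0.3, 0], [0.4, 0.3, 0], [0.4, 0.3, 0], [0.4, 0.3, 0.2], [0.4, 0.3, 0.2]], fingers=[1, 1, 1, 1, 1, 1])

```text
time: 10.7
position: [0.5563, -0.1368, 0.1726]
tool_rot: [0.56, 3.088, -0.0]
ft_force: [0.0, 0.9, 6.0]
grip_width: 0.159
```

```bash
python3 - <<'E'
from h import *
from bench import *
s=get_state();print(s["time"],s["position"],s["ft_force"],s["torque"],go(s,[.5555,-.1366,.1725],81.6))
E
```

```text
10.7 [ 0.55627606 -0.13681237  0.17260172] [0.02030971 0.904488   5.98762494] [0.00825642 0.22906024 0.00368416] (array([ 0.8, -0.1,  0.1]), array([ 1.000e-02,  1.800e-01, -1.216e+01]))
```

>>> send_rows(rotation=[[0, 0, 3], [0, 0, 6], [0, 0, 9], [0, 0, 12], [0, 0, 12]], slide=[[0, 0, 0.3], [0, 0, 0.6], [0, 0, 0.9], [0, 0, 1.2], [0, 0, 1.2]], fingers=[1, 1, 1, 1, 1])

```text
time: 11.2
position: [0.5565, -0.137, 0.1717]
tool_rot: [0.88, 3.012, 0.0]
ft_force: [-0.8, -0.9, 8.0]
grip_width: 0.157
```

```bash
python3 - <<'E'
from h import *
from bench import *
s=get_state();print(s["time"],s["position"],s["ft_force"],s["torque"],go(s,[.5555,-.1366,.1725],81.6))
E
```

```text
11.2 [ 0.55654726 -0.13701811  0.17172846] [-0.76280333 -0.90323094  7.98245532] [-0.05400598  0.21271993  0.01829244] (array([ 1.1, -0.2, -0.8]), array([ 2.000e-02,  2.300e-01, -2.416e+01]))
```

>>> send_rows(rotation=[[0, 0, 3], [0, 0, 6], [0, 0, 9], [0, 0, 12], [0, 0, 12]], slide=[[0, 0, 0.4], [0, 0, 0.7], [0, 0, 1.1], [0, 0, 1.4], [0, 0, 1.4]], fingers=[1, 1, 1, 1, 1])

```text
time: 11.7
position: [0.5566, -0.137, 0.1705]
tool_rot: [1.189, 2.903, 0.001]
ft_force: [-0.9, -1.0, 8.2]
grip_width: 0.155
```

```bash
python3 - <<'E'
from h import *
from bench import *
s=get_state();print(s["time"],s["position"],s["ft_force"],s["torque"],go(s,[.5555,-.1366,.1725],81.6))
E
```

```text
11.7 [ 0.55664865 -0.13698635  0.1705069 ] [-0.85725458 -0.95459658  8.21819301] [-0.06528256  0.23911101  0.00383581] (array([ 1.1, -0.5, -2. ]), array([  0.06,   0.24, -36.15]))
```

>>> send_rows(rotation=[[0, 0, 3], [0, 0, 6], [0, 0, 9], [0, 0, 12], [0, 0, 12]], slide=[[0, 0, 0.4], [0, 0, 0.7], [0, 0, 1.1], [0, 0, 1.3], [0, 0, 1.3]], fingers=[1, 1, 1, 1, 1])

```text
time: 12.2
position: [0.5569, -0.1369, 0.1695]
tool_rot: [1.486, 2.763, 0.002]
ft_force: [-0.9, -0.6, 9.3]
grip_width: 0.161
```

```bash
python3 - <<'E'
from h import *
from bench import *
s=get_state();print(s["time"],s["position"],s["ft_force"],s["torque"],go(s,[.5555,-.1366,.1725],81.6))
E
```

```text
12.2 [ 0.55686154 -0.13693071  0.16951937] [-0.87222542 -0.58355507  9.32287902] [ 0.00053317  0.31911742 -0.00420279] (array([ 1. , -0.9, -3. ]), array([  0.11,   0.25, -48.15]))
```

>>> send_rows(rotation=[[0, 0, 2], [0, 0, 4], [0, 0, 6], [0, 0, 8], [0, 0, 8]], slide=[[0, 0, 0.1], [0, 0, 0.1], [0, 0, 0.1], [0, 0, 0.1], [0, 0, 0.1]], fingers=[1, 1, 1, 1, 1])

```text
time: 12.7
position: [0.557, -0.1368, 0.1695]
tool_rot: [1.674, 2.653, 0.003]
ft_force: [-0.8, -0.1, 9.0]
grip_width: 0.157
```

```bash
python3 - <<'E'
from h import *
from bench import *
s=get_state();print(s["time"],s["position"],s["ft_force"],s["torque"],go(s,[.5555,-.1366,.1725],81.6))
E
```

```text
12.7 [ 0.55701113 -0.13677794  0.16952767] [-0.83588766 -0.12238135  9.03513076] [0.02480518 0.24952881 0.05078375] (array([ 0.8, -1.3, -3. ]), array([  0.14,   0.26, -56.11]))
```

>>> send_rows(rotation=[[0, 0, 1], [0, 0, 2], [0, 0, 2]], slide=[[0, 0, 0], [0, 0, 0], [0, 0, 0]], fingers=[1, 1, 1])

```text
time: 13.0
position: [0.557, -0.1368, 0.1695]
tool_rot: [1.72, 2.624, 0.003]
ft_force: [-0.1, 0.1, 10.4]
grip_width: 0.158
```

```bash
python3 - <<'E'
from h import *
from bench import *
s=get_state();print(s["time"],s["position"],s["ft_force"],s["torque"],go(s,[.5555,-.1366,.1725],81.6))
E
```

```text
13.0 [ 0.55704134 -0.13677562  0.16951493] [-0.11722369  0.13464806 10.43872681] [-0.02020678  0.26156374  0.22551522] (array([ 0.8, -1.3, -3. ]), array([  0.15,   0.26, -58.08]))
```

>>> send_rows(rotation=[[0, 0, 0.7], [0, 0, 1.3], [0, 0, 1.3]], slide=[[0, 0, 0], [0, 0, 0], [0, 0, 0]], fingers=[1, 1, 1])

```text
time: 13.3
position: [0.5569, -0.1368, 0.1695]
tool_rot: [1.748, 2.605, 0.003]
ft_force: [-0.6, 0.4, 9.9]
grip_width: 0.158
```

```bash
python3 - <<'E'
from h import *
from bench import *
s=get_state();print(s["time"],s["position"],s["ft_force"],s["torque"],go(s,[.5555,-.1366,.1725],81.6))
E
```

```text
13.3 [ 0.55689769 -0.136835    0.16950211] [-0.56372881  0.38934933  9.90841071] [-0.02558458  0.35723641  0.33767765] (array([ 0.7, -1.2, -3. ]), array([  0.13,   0.25, -59.34]))
```

Torque rose from 0.05 to 0.34 N m over the last 3°, while the free twist before that was near zero. So the pins are at the stop at about 58–59°, and depth is about 23.3 mm. I'll unload the downward push slightly and then let go.

>>> send_rows(rotation=[[0, 0, 0.4], [0, 0, 0.4], [0, 0, 0.2], [0, 0, 0]], slide=[[0, 0, 0], [0, 0, -0.2], [0, 0, -0.5], [0, 0, -0.8]], fingers=[1, 1, 1, 1])

```text
time: 13.7
position: [0.5568, -0.1368, 0.1696]
tool_rot: [1.748, 2.605, 0.002]
ft_force: [0.3, -0.8, 5.1]
grip_width: 0.156
```

```bash
python3 - <<'E'
from h import *
from bench import *
s=get_state();print(s["time"],s["position"],s["ft_force"],s["torque"],go(s,[.5555,-.1366,.1725],81.6))
E
```

```text
13.7 [ 0.55677364 -0.13683196  0.16964099] [ 0.26918336 -0.78599338  5.1209156 ] [-0.18502422 -0.07619082  0.23330325] (array([ 0.7, -1.1, -2.9]), array([  0.11,   0.24, -59.34]))
```

>>> send_rows(rotation=[[0, 0, 0], [0, 0, 0], [0, 0, 0], [0, 0, 0], [0, 0, 0], [0, 0, 0], [0, 0, 0], [0, 0, 0]], slide=[[0, 0, -0.4], [0, 0, -0.6], [0, 0, -0.6], [0, 0, -0.6], [0, 0, -0.6], [0, 0, -0.6], [0, 0, -0.6], [0, 0, -0.6]], fingers=[1, 1, 0.6, 0.3, 0.1, 0.1, 0.1, 0.1])

```text
time: 14.5
position: [0.5548, -0.1363, 0.1686]
tool_rot: [-1.752, -2.607, 0.0]
ft_force: [0.1, 0.2, -0.4]
grip_width: 0.436
```

>>> send_rows(rotation=[[0, 0, 0], [0, 0, 0], [0, 0, 0], [0, 0, 0], [0, 0, 0], [0, 0, 0], [0, 0, 0], [0, 0, 0], [0, 0, 0]], slide=[[0, 0, -3], [0, 0, -12], [0, 0, -30], [0, 0, -50], [0, 0, -70], [0, 0, -90], [0, 0, -100], [0, 0, -100], [0, 0, -100]], fingers=[0.1, 0.1, 0.1, 0.1, 0.1, 0.1, 0.1, 0.1, 0.1])

```text
time: 15.4
position: [0.5549, -0.1363, 0.2684]
tool_rot: [-1.752, -2.607, 0.0]
ft_force: [-0.5, 0.1, -0.5]
grip_width: 0.45
```

```bash
python3 - <<'E'
from h import *
from bench import *
s=get_state();print(s["time"],s["position"],s["ft_force"],s["torque"],s["grip_width"])
print(go(s,[.65,-.2,.28],81.6))
cm=camera_model("wrist");im=get_image("wrist"); cv2.imwrite("pics/w6.png",im[:,:,::-1])
E
```

```text
15.4 [ 0.55485321 -0.1363074   0.268417  ] [-0.49989794  0.06577737 -0.53928471] [-0.02543027  0.07263405  0.00709947] 0.44976085134723975
(array([-94.9,  64. , -11.6]), array([-0.000e+00, -3.000e-02, -5.939e+01]))
```

View pics/w6.png

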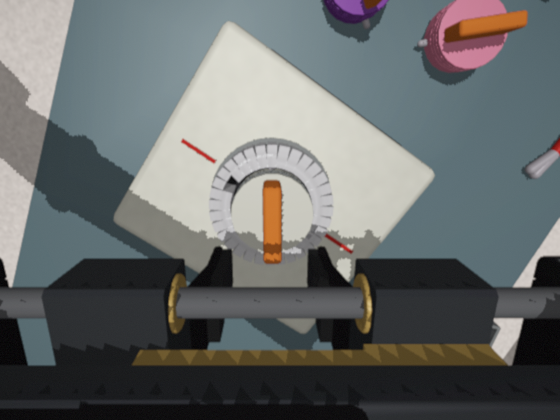

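The wrist view shows the cartridge in the collar, bar upright in the picture (272,222), with a gap visible at (230,183), about 60° away from the bar. I'll back away for an unobstructed check.

>>> send_rows(rotation=[[0, 0, 0], [0, 0, 0], [0, 0, 0], [0, 0, 0], [0, 0, 0], [0, 0, 0], [0, 0, 0], [0, 0, 0], [0, 0, 0], [0, 0, 0]], slide=[[-8, 0, -5], [-25, 0, -10], [-45, 0, -15], [-65, 0, -20], [-85, 0, -20], [-105, 0, -20], [-115, 0, -20], [-120, 0, -20], [-120, 0, -20], [-120, 0, -20]], fingers=[0.1, 0.1, 0.1, 0.1, 0.1, 0.1, 0.1, 0.1, 0.1, 0.1])

```text
time: 16.45
position: [0.6004, -0.2466, 0.2887]
tool_rot: [-1.751, -2.608, -0.001]
ft_force: [-1.1, -0.3, 0.4]
grip_width: 0.454
```

```bash
python3 - <<'E'
from h import *
from bench import *
s=get_state();print(s["time"],s["position"])
cm=camera_model("wrist");im=get_image("wrist"); cv2.imwrite("pics/w7.png",im[:,:,::-1]); np.savez("w7.npz",**cm)
im=get_image("side"); cv2.imwrite("pics/side7.png",im[:,:,::-1])
cv2.imwrite("pics/side7c.png",cv2.resize(im[190:280,260:350,::-1],(600,600),interpolation=cv2.INTER_CUBIC))
im=get_image("top"); cv2.imwrite("pics/top7.png",im[:,:,::-1])
E
```

```text
16.45 [ 0.60043817 -0.24664002  0.28872578]
```

View pics/w7.png

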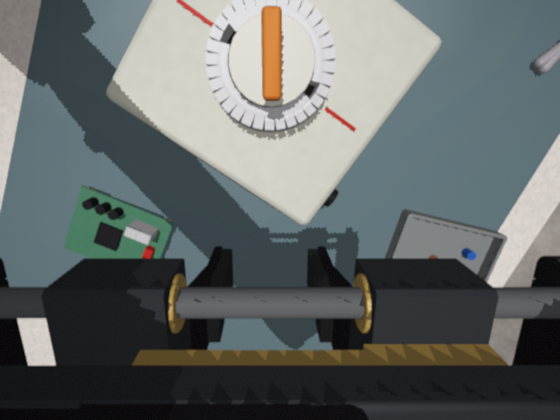

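View pics/side7c.png

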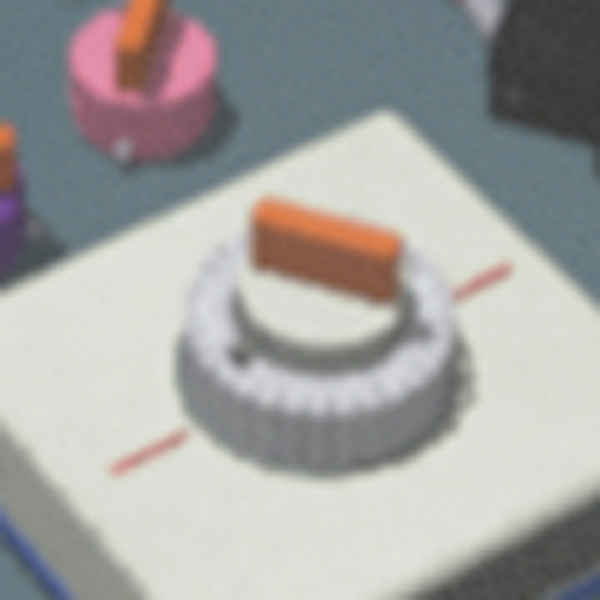

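View pics/top7.png

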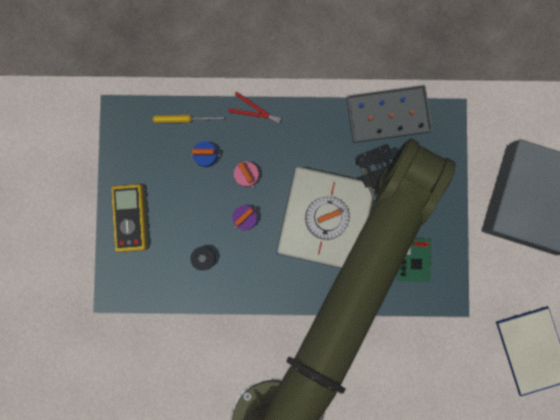

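Both views show the cartridge seated upright in the collar; the bystanders are where they were. As a quick check, I'll project the bar model for the tight and the unlocked heights into the side view.

```bash
python3 - <<'E'
from h import *
from bench import *
cm=camera_model("side"); im=cv2.imread("pics/side7c.png")
for dep,col in((.0233,(255,0,0)),(.0173,(0,255,0))):
    a=np.radians(-8.5-59.3);u=np.array([np.cos(a),np.sin(a)]);v=np.array([-u[1],u[0]])
    P=[[*(np.array([.5555,-.1365])+i*.03*u+j*.007*v),.124-dep+.072] for i,j in((1,1),(1,-1),(-1,-1),(-1,1))]
    q=(proj(cm,P)-[260,190]+.5)*600/90-.5; print(dep,q.round(0).tolist())
    cv2.polylines(im,[q.astype(int)],True,col,1)
    t=np.linspace(0,6.283,60);P=np.c_[.5555+.034*np.cos(t),-.1365+.034*np.sin(t),0*t+.164-dep]
    q=(proj(cm,P)-[260,190]+.5)*600/90-.5;cv2.polylines(im,[q.astype(int)],True,col,1)
cv2.imwrite("pics/side7m.png",im)
E
```

```text
0.0233 [[395.0, 232.0], [383.0, 257.0], [236.0, 215.0], [249.0, 191.0]]
0.0173 [[396.0, 221.0], [384.0, 246.0], [236.0, 204.0], [249.0, 180.0]]
```

View pics/side7m.png

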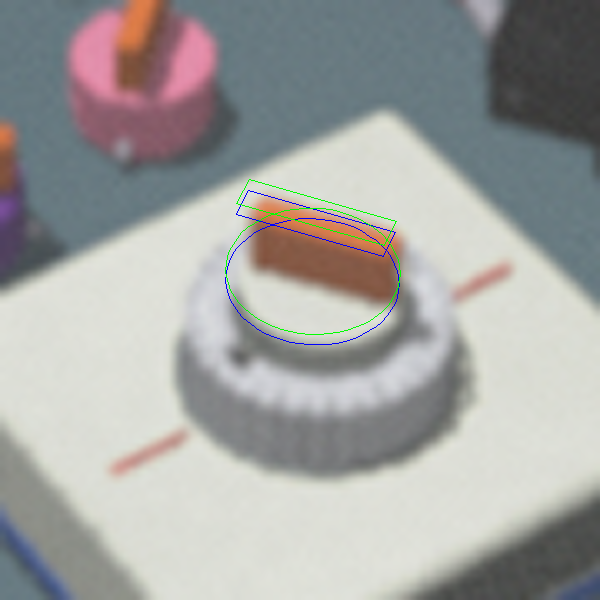

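```bash
python3 - <<'E'
from bench import *
s=get_state();print(s["time"],abs(s["qd"]).max());print(close_job())
E
```

```text
16.6 0.0024317527417399417
the job is handed in; nothing more can be done
None
```

The white filter cartridge is fitted in the fume extractor's port and let go. I handed the job in at 16.6 s; no verdict was reported.

- **Fit:** I gripped the cartridge by its orange bar and lined its pins up with the collar gaps. The wrist camera put the gaps at about −8.5° in world yaw, about 3° off the index lines. The pins went through cleanly. I pressed to about 20 mm below the mouth and twisted clockwise about 59°, lowering the hand along the ramps.
- **End stop:** Over the last 3° the twisting torque rose from 0.05 to 0.34 N m, so I stopped there. Commanding the hand 0.8 mm up moved the cartridge only 0.14 mm and took about 5 N off the wrist, so the lips are holding it down.
- **Loads:** By my estimate from the wrist readings, the seat carried at most about 14–15 N.
- **Last checks:** After release the cartridge looked upright and centred, with the bar about 60° clockwise of the gaps. The other things on the bench looked unmoved in the top view, though the arm partly hid the circuit board.
- **Disagreement:** In the side view the outline drawn for the tight height matched better than the unlocked one. The cartridge still appeared about 1–2 mm off that outline, which is within the camera calibration error. That picture alone does not confirm the exact depth; the arm's height reading at the stop gave about 23 mm.

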